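# Re-pin the length stop

### The arm

A 6-joint arm with a two-finger parallel gripper is mounted at the origin on a cart in front of the work surface, level with it; the furniture and walls round the work are solid. World frame = base frame: x ahead of the robot, y to its left, z up, the work surface at z = 0. Lengths are in m, angles in degrees, forces in N, time in s.
With the tool pointing down it reaches from about 0.375 to 0.75 m from the base axis. Payload 9 kg.
Tool frame: the origin (TCP) lies midway between the tips of the shut fingers; the grasp point (between the pads) lies 19 mm behind it; z points along the fingers, y is the direction in which the jaws open and shut (so a half turn about z gives the same grasp; the last joint's range is limited). The gripper opens to 85 mm and grips with 20 to 120 N. Pads are 22 mm wide; open, the fingers measure 114 mm over their backs; the gripper's body (76 mm by 85 mm) begins 54 mm behind the grasp point. The pads swing forward as they close: fully open they stand 13 mm farther back than shut.
Start: joints at [-89.02, 5.964, 5.575, 89.605, 0, 77.527], TCP at [0.14, -0.584, 0.231] pointing down, gripper open.
Joint ranges: [-171.21, 171.21], [-48.23, 106.86], [-62.78, 66.21], [-105.2, 120.99], [-86.42, 89.51], [-180, 180]. Speed limits (degrees/s): [127.2, 127.2, 147.25, 180, 180, 180].

### API

Orientations are given as [roll, pitch, yaw] about the fixed x, y, z axes, in that order (R = Rz(yaw) Ry(pitch) Rx(roll)).
In Python, from rig import get_state, eyes, sign_off gives the robot as it stands. The module is installed in compiled form; this text tells all that it offers.
- The arm moves only by the tool move_arm, never from a script. Its argument "steps" is a list that holds one entry, the list of rows, each a list of 4 numbers: the shift along the tool's x, y, z in mm, then the turn about the tool's z in rad. In form: [[[tx, ty, tz, yaw], ...]]. A call has 1 to 10 rows; each row is the pose to reach, as a shift and turn from the pose commanded when the call began, along the tool's axes at that moment; what a row does not reach only later rows make up. A row lasts 1/10 s, in which the tool goes at most 50 mm and 8.59 degrees, less where a joint would pass 70% of its speed; a pose out of reach is approached as far as the arm can. A call with a gripper value outside its range is refused whole. "jaw" is the gripper's target within -1 to 1 (fully open at 1, half-way at 0, shut at -1), set as the call begins (left out, the last holds). The fingers move at their own pace and stop on an object; "squeeze" is the grip in N (left out, the last holds). Time passes only in rows, so rows that repeat a pose let the fingers close. It gives the time, the measured TCP pose, the force and the opening at its end, in the units of the state.
- get_state(): the state, without advancing time (a new reading comes with each control period).
- eyes.get_image(name): name is "scene" or "top" or "wrist"; returns the picture (420x560x3 uint8, red, green, blue); there is no depth.
- eyes.camera_model(name): a dict with "fx", "fy", "cx", "cy" (pixels), "D" ([k1, k2, p1, p2, k3] as OpenCV has them; the pictures are not rectified), "extrinsics" (4x4, takes a point from camera to world coordinates). Camera axes: x right, y down, z forward; pixel columns grow to the right and rows downward; lengths in m; the calibration is good to about 2 mm. A picture is of the moment at which its call begins: read the wrist's pose just before it. camera_model takes no time and is no camera call; for the wrist camera it gives the pose at the moment of the call.
- sign_off(): hands the job in, once; it reports no verdict.
The state is a dict: "clock": time; "joint_positions": joint angles; "joint_velocities": joint speeds; "effort": joint torques, N m; "tcp_pos": TCP position; "tool_rot": TCP orientation; "force": force on the tool from outside, world axes, zero at the start; "ft_torque": the same for the moment, N m; "grip_width": opening from 0.0 (shut) to 1.0 (fully open).
Only numpy, scipy, OpenCV 4.12 (cv2) and the standard library are available. Lean on these libraries where they do the work, as an engineer would, in place of code of your own. Each camera call takes 0.05 s, during which the arm holds its last target. There are 200 camera calls.

### The job

The sliding length stop on the bench is pinned in its home hole: pull its ball-lock pin up against the detent and slide the stop steadily towards the three lengths of steel box section until the pin finds the next lock hole, which the slide hides, so it has to be felt for. Push the pin home there until its balls snap through and its collar lies flat on the slide. The fence must end up squared against the ends of all three lengths, so do not run past the hole or shove them away from it, and leave the other tools where they are.

Things in the scene. Friction and masses are not known exactly. Their poses are not given: they have to be found in the camera images.
- bed: fixed steel bed of the length stop: a low guide 228 mm long (x = -100 to +128 mm), 86 mm wide, 57.5 mm high at its keeper strips, on a 6 mm base plate. Origin: on the worktop straight under the home hole, on the centre line; x points along the slide's travel, towards the fence and the three lengths of box section; z up
- home_hole (a point): upper mouth of the home lock hole in the bed's floor, at the bed's x = 0. The floor is a smooth steel plate 8 mm thick under the slide, its top 34 mm above the worktop, open below. A second lock hole, also 19.4 mm wide and on the centre line, lies somewhere between x = 50 and 74 mm, differently each time; the slide hides it. No other holes
- slide (a joint): travel of the slide along the bed's x in m: 0 at home, up to 0.09 at its end stop. It moves with about 2 N of friction (some 4 N more when pushing the three lengths) and stays where it is left; locked while the pin stands in a lock hole
- slide_hole (a point): centre of the upper mouth of the slide's only hole, 19.4 mm wide, through its 18 mm thickness; 52.3 mm above the worktop. The slide is an aluminium bar 225 x 60 x 18 mm in the bed, its underside just clear of the floor; it carries the fence at its front end. Axes parallel to the bed's
- fence_face (a point): middle of the fence's front face, 148 mm in front of the slide hole, 12.5 mm above the worktop. The fence is an upright aluminium plate 150 mm wide, 8 mm thick, from 2.5 to 52.5 mm above the worktop, fixed to the slide. Axes parallel to the bed's: x out of the face, y along it
- pin_grip (a point): centre of the ribbed black handle of the ball-lock pin (0.22 kg): a cylinder 28 mm across and 50 mm high, gripped from above at any yaw; 83.3 mm above the worktop and 31 mm above the collar's underside when home. z is the pin's axis, up. Pulling the pin free of its detent takes some 15 to 20 N, pushing its balls through a hole 5 to 15 N
- pin_collar (a point): centre of the underside of the pin's collar (40 mm across, 6 mm thick), just below the handle; it lies on the slide when the pin is home. The 18 mm shank reaches 42 mm down from here, its last 8 mm tapering to a nose 10 mm wide
- pin_balls (a point): the pin's axis at its two sprung balls, 30.4 mm below the collar's underside; they stand out 2.5 mm from the shank on opposite sides. Pin home: they have snapped out just under the bed's floor. Pin raised 24 mm: the nose is clear of the lock hole; raised 24 to 27 mm the balls are still inside the slide's hole, so the pin can carry the slide along with its nose on or just above the floor
- blank_a_end (a point): length of square steel box section, 25 x 25 x 140 mm, 0.22 kg, loose on the worktop in front of the fence, on the bed's -y side. This point: middle of its end that faces the fence; its x axis runs along the length, away from the fence; z up
- blank_b_end (a point): the same for the middle length
- blank_c_end (a point): the same for the length on the bed's +y side
- drill_index: bystander: wooden block 32 x 100 x 32 mm with seven upright drill bits, origin under its centre
- combi_pliers: bystander: combination pliers with blue handles, 183 mm long, origin under the centre
- tape_1: bystander: roll of black tape, 62 mm across, 19 mm high, origin under the centre
- screwdriver_black: bystander: screwdriver with black handle, 228 mm long, origin under the centre
Not all that is in view belongs to the job. What is shaped like the part that bears pin_grip but pink or red is not meant.

How it is judged:
By the outcome, as a careful person would: the job done as asked, in the order asked, and still so for the second after the job is handed in, with the robot touching nothing.
It also fails if it takes over 59 s, if anything falls off the work surface, if the arm or the gripper's body presses on something with over 40 N, if the wrist force passes 120 N, or if a joint passes its speed limit or range.

## Working session

There is one attempt and no reset: what is moved stays moved. The work goes in short steps, Python scripts to look and compute and a tool call to move; the robot and the scene stay as the last step left them, time stands still between calls to the robot, and variables do not carry over. Pictures are saved under pics/ and viewed, about 8 in all and at most 12, crops included, and the job is handed in when it is done.

Besides the shell and the picture viewer there is one more tool, called as name(argument=value, ...), one argument or row to a line, values as JSON. move_arm: Moves the arm, as the interface text tells. Its arguments: {"type":"object","properties":{"steps":{"type":"array","items":{"type":"array","items":{"type":"array","items":{"type":"number"}}}},"jaw":{"type":"number"},"squeeze":{"type":"number"}},"required":["steps"]}

```bash
mkdir -p pics; cat > h.py <<'E'
import numpy as np,cv2
from rig import get_state,eyes
def snap(n,f):
    m=eyes.camera_model(n); im=eyes.get_image(n); cv2.imwrite('pics/'+f,im[:,:,::-1]); return m,im
def ray(m,uv):
    K=np.array([[m['fx'],0,m['cx']],[0,m['fy'],m['cy']],[0,0,1.]])
    p=cv2.undistortPoints(np.array([[uv]],float),K,np.array(m['D'],float))[0,0]
    E=np.array(m['extrinsics']); return E[:3,3],E[:3,:3]@np.array([p[0],p[1],1])
def atz(m,uv,z):
    o,d=ray(m,uv); return o+d*(z-o[2])/d[2]
def proj(m,P):
    K=np.array([[m['fx'],0,m['cx']],[0,m['fy'],m['cy']],[0,0,1.]]);E=np.array(m['extrinsics']);R=E[:3,:3].T
    return cv2.projectPoints(np.array(P,float).reshape(-1,3),cv2.Rodrigues(R)[0],-R@E[:3,3],K,np.array(m['D'],float))[0][:,0]
E
python3 - <<'E'
from h import *
for n in('scene','top'): snap(n,n+'0.png')
print(get_state())
E
```

```text
{'clock': 0.1, 'joint_positions': array([-8.90192948e+01,  5.99660032e+00,  5.53128394e+00,  8.96024709e+01,
       -9.51064775e-04,  7.75274654e+01]), 'joint_velocities': array([-0.04026869,  0.01658292,  0.08106422,  0.1120578 , -0.12218696,
        0.00736013]), 'effort': array([ 6.33299409e-03, -5.58215010e+01,  5.04714525e+01,  1.34678360e-02,
       -2.24644295e-04, -1.01344563e-05]), 'tcp_pos': array([ 0.13959798, -0.5832405 ,  0.23058351]), 'tool_rot': array([-1.79933607e+02, -1.37115083e-02,  1.34532324e+01]), 'force': array([0.46177064, 0.89247717, 0.34164379]), 'ft_torque': array([ 0.01292894, -0.03568225, -0.10059102]), 'grip_width': 0.9983814568477782}
```

View pics/top0.png

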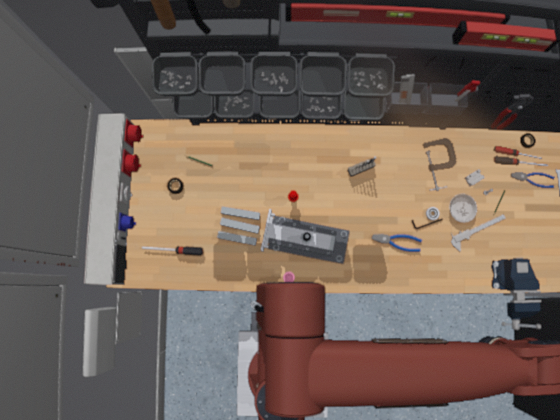

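View pics/scene0.png

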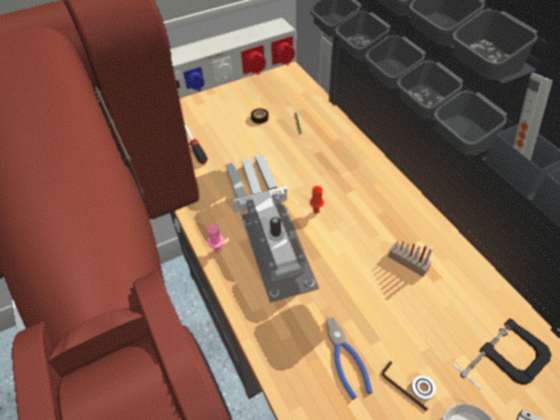

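The top view shows the black pin at about (307,237), the bed running left, the lengths at about (240,225), and the pink (289,277) and red (293,196) decoys.

```bash
python3 - <<'E'
from h import *
im=cv2.imread('pics/top0.png')[180:290,200:360]
cv2.imwrite('pics/topc.png',cv2.resize(im,None,fx=5,fy=5,interpolation=cv2.INTER_CUBIC))
m=eyes.camera_model('top')
for n,uv,z in(('pin',(307,237),.108),('pink',(289,277),.07),('red',(293,196),.07),('bedBL',(348,260),.006)):print(n,atz(m,uv,z))
print(m)
E
```

```text
pin [ 0.47569339 -0.07712946  0.108     ]
pink [ 0.34108669 -0.01854282  0.07      ]
red [ 0.62300021 -0.02823267  0.07      ]
bedBL [ 0.40540038 -0.22884214  0.006     ]
{'fx': 455.76062144837886, 'fy': 455.76062144837886, 'cx': 281.5234100408519, 'cy': 212.3574543378228, 'D': array([-0.15679389,  0.        ,  0.        ,  0.        ,  0.        ]), 'extrinsics': array([[ 0.01760368, -0.98799877,  0.15345537,  0.32064069],
       [-0.99972619, -0.01502658,  0.01793757, -0.01752728],
       [-0.01541639, -0.15372912, -0.98799276,  1.63930317],
       [ 0.        ,  0.        ,  0.        ,  1.        ]])}
```

View pics/topc.png

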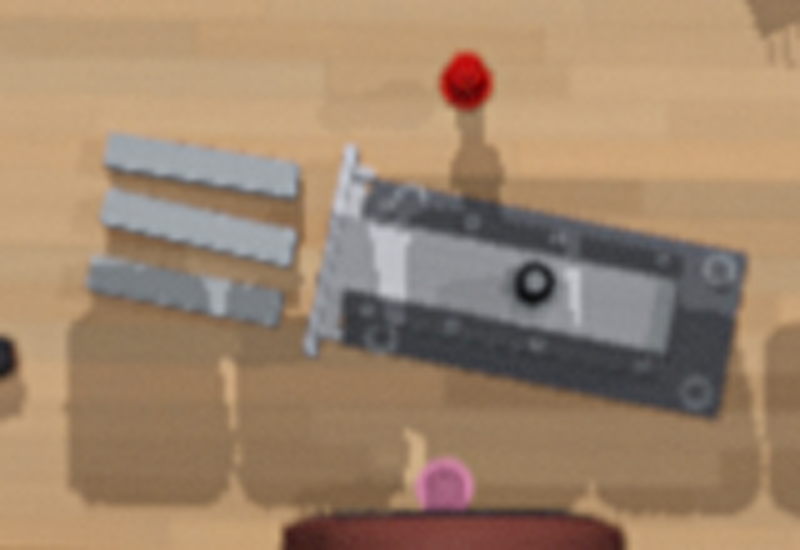

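move_arm(
  steps=[
    [[45,-40,-20,-0.14],[90,-80,-20,-0.28],[135,-120,-20,-0.42],[180,-165,-20,-0.56],[222,-207,-20,-0.7],[270,-250,-20,-0.84],[310,-290,-20,-0.98],[350,-330,-20,-1.12],[400,-370,-20,-1.26],[444,-414,-20,-1.4]],
  ],
  jaw=1,
)

```text
clock: 1.1
tcp_pos: [0.4153, -0.1673, 0.2512]
tool_rot: [180.0, 0.0, 94.0]
force: [0.5, -1.1, -0.6]
grip_width: 0.998
```

```bash
python3 - <<'E'
from h import *
s=get_state();print(s['clock'],s['tcp_pos'],s['tool_rot'],s['joint_positions'],s['force'])
m=eyes.camera_model('wrist');print(np.array(m['extrinsics']))
m=eyes.camera_model('top')
for a in((370,180),(745,255)),((345,340),(720,415)):
    p=[atz(m,(200+(x-2)/5,180+(y-2)/5),.006) for x,y in a];d=p[0]-p[1];print(p,np.degrees(np.arctan2(d[1],d[0])))
E
```

```text
1.1 [ 0.41527355 -0.16733877  0.25118444] [1.79986014e+02 1.64958925e-02 9.39802042e+01] [-3.87716018e+01 -2.04906671e+01 -1.67715214e+01  9.36976783e+01
 -2.61924511e-03  4.72481915e+01] [ 0.47767721 -1.11531994 -0.57884852]
[[ 9.97592930e-01  6.66573640e-02  1.91086637e-02  4.09986043e-01]
 [ 6.93422285e-02 -9.59060112e-01 -2.74582149e-01 -9.80836456e-02]
 [ 2.34349159e-05  2.75246248e-01 -9.61373758e-01  3.93533863e-01]
 [ 0.00000000e+00  0.00000000e+00  0.00000000e+00  1.00000000e+00]]
[array([0.56199723, 0.04063474, 0.006     ]), array([ 0.51137573, -0.23117702,  0.006     ])] 79.45024828447177
[array([0.44561611, 0.05626072, 0.006     ]), array([ 0.39591653, -0.21304267,  0.006     ])] 79.54378694752747
```

move_arm(
  steps=[
    [[10,7,0,-0.14],[20,14,0,-0.28],[30,21,0,-0.42],[40,30,0,-0.56],[50,38,0,-0.7],[60,45,0,-0.84],[70,52,0,-0.98],[80,60,0,-1.12],[86,67,0,-1.26],[86,67,0,-1.318]],
  ],
)

```text
clock: 2.1
tcp_pos: [0.4763, -0.0783, 0.2509]
tool_rot: [180.0, -0.0, 169.5]
force: [0.1, 0.0, 0.2]
grip_width: 1.0
```

```bash
python3 - <<'E'
from h import *
s=get_state();print(s['tcp_pos'],s['tool_rot'],s['joint_positions'],s['force'])
m,im=snap('wrist','w0.png'); np.save('w0.npy',m,allow_pickle=True)
E
```

```text
[ 0.47626949 -0.07830771  0.25085335] [ 1.79985691e+02 -3.40604162e-02  1.69547743e+02] [-2.49160610e+01 -1.42090420e+01 -1.16779853e+01  9.25676114e+01
  5.34778999e-03 -1.44638010e+01] [0.1069698 0.0420879 0.2390162]
```

View pics/w0.png

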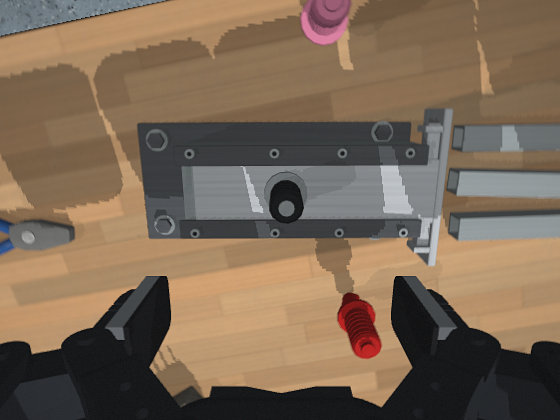

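The pin's handle top is at (287,208), the bed is square to the picture, and the fence's front is at about x=445. The three blank ends are at about x=450–460, with small, differing gaps.

```bash
python3 - <<'E'
from h import *
m=np.load('w0.npy',allow_pickle=True).item()
print('pin top',atz(m,(287,208),.1083))
a=[atz(m,p,.0585) for p in((189,154),(410,153))];b=[atz(m,p,.0585) for p in((195,233),(403,233))]
for l in(a,b):
  d=l[1]-l[0];print(l,np.degrees(np.arctan2(d[1],d[0])),np.linalg.norm(d))
im=cv2.imread('pics/w0.png')
c=np.hstack([cv2.resize(im[160:240,250:330],(480,480),interpolation=cv2.INTER_CUBIC)[:, :],cv2.resize(im[100:275,410:500],(247,480),interpolation=cv2.INTER_CUBIC)])
cv2.imwrite('pics/w0c.png',c)
E
```

```text
pin top [ 0.4820485  -0.07467374  0.1083    ]
[array([ 0.43041365, -0.1530971 ,  0.0585    ]), array([0.46517589, 0.04024402, 0.0585    ])] 79.80726835569195 0.19644134969325358
[array([ 0.50331982, -0.16582479,  0.0585    ]), array([0.53892212, 0.02709456, 0.0585    ])] 79.54399117795779 0.19617695392144804
```

View pics/w0c.png

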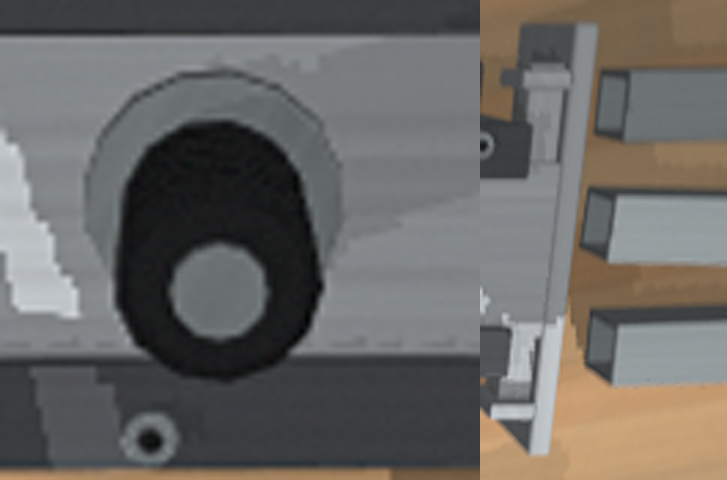

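move_arm(
  steps=[
    [[-5,4,20,0],[-5,4,50,0],[-5,4,80,0],[-5,4,110,0],[-5,4,140,0],[-5,4,160,0],[-5,4,172,0],[-5,4,180,0],[-5,4,184,0],[-5,4,184,0]],
  ],
)

```text
clock: 3.15
tcp_pos: [0.4818, -0.0763, 0.0675]
tool_rot: [-180.0, 0.0, 169.2]
force: [-0.4, 1.0, 0.1]
grip_width: 0.998
```

move_arm(
  steps=[
    [[0,0,0,0],[0,0,0,0],[0,0,0,0],[0,0,0,0],[0,0,0,0],[0,0,0,0],[0,0,0,0],[0,0,0,0]],
  ],
  jaw=-1,
  squeeze=60,
)

```text
clock: 3.95
tcp_pos: [0.4819, -0.0759, 0.0678]
tool_rot: [180.0, 0.0, 169.2]
force: [-0.2, 3.5, 5.6]
grip_width: 0.316
```

move_arm(
  steps=[
    [[0,0,-1,0],[0,0,-2,0],[0,0,-3,0],[0,0,-4,0],[0,0,-5,0],[0,0,-6,0],[0,0,-7,0],[0,0,-8,0],[0,0,-8,0]],
  ],
  squeeze=80,
)

```text
clock: 4.85
tcp_pos: [0.4816, -0.0759, 0.0753]
tool_rot: [180.0, -0.0, 169.2]
force: [1.7, 4.1, -3.8]
grip_width: 0.31
```

move_arm(
  steps=[
    [[0,0,-3,0],[0,0,-6,0],[0,0,-9,0],[0,0,-12,0],[0,0,-14,0],[0,0,-16,0],[0,0,-17,0],[0,0,-17.5,0],[0,0,-17.5,0]],
  ],
)

```text
clock: 5.75
tcp_pos: [0.4816, -0.0761, 0.0931]
tool_rot: [180.0, 0.0, 169.2]
force: [1.1, 4.5, -3.9]
grip_width: 0.309
```

```bash
python3 - <<'E'
from h import *
s=get_state();print(s['tcp_pos'],s['tool_rot'],s['force'])
m,im=snap('wrist','w1.png'); np.save('w1.npy',m,allow_pickle=True)
cv2.imwrite('pics/w1c.png',cv2.resize(im[150:420,130:430,::-1],None,fx=2,fy=2,interpolation=cv2.INTER_CUBIC))
E
```

```text
[ 0.4816185  -0.07610518  0.0930806 ] [1.79998469e+02 4.76040743e-03 1.69185269e+02] [ 1.12881054  4.51149002 -3.88104396]
```

View pics/w1c.png

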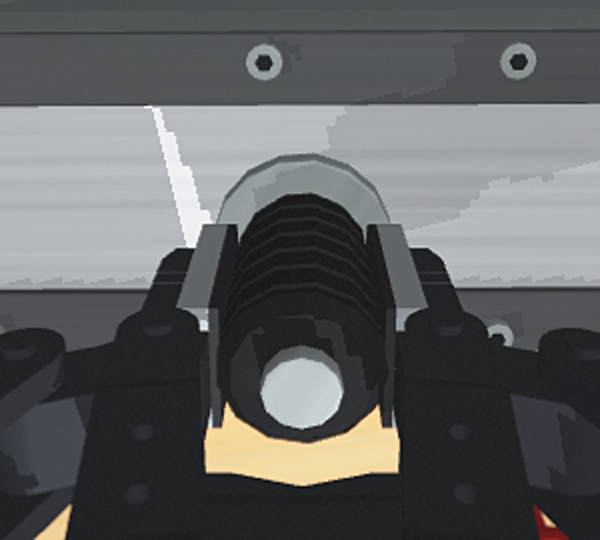

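```bash
python3 - <<'E'
from h import *
m=np.load('w1.npy',allow_pickle=True).item()
# cap disc edge 261..343, collar back edge at y=155
P=np.array([.482,-.0755])
for dz in(0,.008,.016,.0253):
  z=.1083+dz; u=np.array([np.cos(np.radians(169.4)),np.sin(np.radians(169.4))])
  print(dz,[((p-[130,150])*2).round(1).tolist() for p in proj(m,[[*P,z],[*(P+.02*u),.0583+dz]])])
E
```

```text
0 [[306.6, 303.8], [305.1, 130.0]]
0.008 [[306.8, 326.0], [305.3, 139.2]]
0.016 [[307.2, 350.8], [305.4, 149.3]]
0.0253 [[307.6, 383.8], [305.7, 162.3]]
```

move_arm(
  steps=[
    [[0,1,0,0],[0,3,0,0],[0,5.5,0,0],[0,8,0,0],[0,11,0,0],[0,14,0,0],[0,17,0,0],[0,20,0,0],[0,22,0,0],[0,23,0,0]],
  ],
)

```text
clock: 6.8
tcp_pos: [0.4861, -0.0533, 0.0927]
tool_rot: [-180.0, 0.0, 169.2]
force: [0.8, -2.6, -2.2]
grip_width: 0.313
```

move_arm(
  steps=[
    [[0,1.5,0,0],[0,3.5,0,0],[0,6,0,0],[0,8.5,0,0],[0,11,0,0],[0,13.5,0,0],[0,16,0,0],[0,18,0,0],[0,19.5,0,0],[0,20,0,0]],
  ],
)

```text
clock: 7.8
tcp_pos: [0.4896, -0.034, 0.0928]
tool_rot: [-180.0, -0.0, 169.2]
force: [0.5, -5.5, -2.0]
grip_width: 0.309
```

```bash
python3 - <<'E'
from h import *
s=get_state();print(s['tcp_pos'],s['tool_rot'],s['force'])
m,im=snap('wrist','w2.png')
E
```

```text
[ 0.48963815 -0.0340079   0.09275137] [-1.79952259e+02 -6.61802785e-03  1.69181900e+02] [ 0.4659259  -5.48873141 -2.02765684]
```

View pics/w2.png

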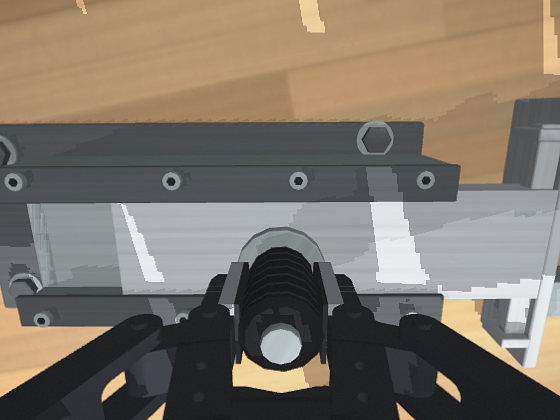

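The slide and fence follow the pin and have travelled about 43 mm. Now I lower the pin until the nose touches the floor.

move_arm(
  steps=[
    [[0,0,0.5,0],[0,0,1,0],[0,0,1.5,0],[0,0,1.5,0]],
  ],
)

```text
clock: 8.25
tcp_pos: [0.4898, -0.034, 0.0915]
tool_rot: [-180.0, 0.0, 169.2]
force: [-0.2, -5.3, 1.8]
grip_width: 0.309
```

move_arm(
  steps=[
    [[0,0,0.5,0],[0,0,0.5,0],[0,0,0.5,0]],
  ],
)

```text
clock: 8.55
tcp_pos: [0.4899, -0.034, 0.0915]
tool_rot: [-180.0, 0.0, 169.2]
force: [-2.3, -4.4, 4.9]
grip_width: 0.308
```

move_arm(
  steps=[
    [[0,1,0,0],[0,2,0,0],[0,3,0,0],[0,3,0,0]],
  ],
)

```text
clock: 8.95
tcp_pos: [0.4904, -0.0319, 0.0915]
tool_rot: [-179.9, 0.0, 169.2]
force: [-3.6, -8.2, 6.9]
grip_width: 0.308
```

move_arm(
  steps=[
    [[0,1,0,0],[0,2,0,0],[0,3,0,0],[0,3,0,0]],
  ],
)

```text
clock: 9.35
tcp_pos: [0.4909, -0.0289, 0.0915]
tool_rot: [-179.9, 0.0, 169.2]
force: [-2.3, -8.4, 5.0]
grip_width: 0.311
```

move_arm(
  steps=[
    [[0,1,0,0],[0,2,0,0],[0,3,0,0],[0,3,0,0]],
  ],
)

```text
clock: 9.75
tcp_pos: [0.4915, -0.026, 0.0915]
tool_rot: [-179.9, 0.0, 169.2]
force: [-3.7, -7.8, 5.3]
grip_width: 0.307
```

move_arm(
  steps=[
    [[0,1,0,0],[0,2,0,0],[0,3,0,0],[0,3,0,0]],
  ],
)

```text
clock: 10.15
tcp_pos: [0.4921, -0.023, 0.0915]
tool_rot: [-179.9, 0.0, 169.2]
force: [-3.8, -8.6, 5.9]
grip_width: 0.309
```

move_arm(
  steps=[
    [[0,1,0,0],[0,2,0,0],[0,3,0,0],[0,3,0,0]],
  ],
)

```text
clock: 10.55
tcp_pos: [0.4926, -0.02, 0.0914]
tool_rot: [-179.9, 0.0, 169.2]
force: [-2.5, -7.5, 6.0]
grip_width: 0.31
```

move_arm(
  steps=[
    [[0,1,0,0],[0,2,0,0],[0,3,0,0],[0,3,0,0]],
  ],
)

```text
clock: 10.95
tcp_pos: [0.4931, -0.0168, 0.0912]
tool_rot: [-179.9, 0.0, 169.2]
force: [-2.0, -7.0, 3.4]
grip_width: 0.306
```

The force is beginning to drop. I press down a little at this spot to check.

move_arm(
  steps=[
    [[0,0,0.5,0],[0,0,1,0],[0,0,1,0]],
  ],
)

```text
clock: 11.25
tcp_pos: [0.4934, -0.0169, 0.0909]
tool_rot: [-179.9, 0.1, 169.2]
force: [-4.1, -6.8, 8.6]
grip_width: 0.308
```

move_arm(
  steps=[
    [[0,0.5,0,0],[0,1,0,0],[0,1,0,0]],
  ],
)

```text
clock: 11.55
tcp_pos: [0.4935, -0.0163, 0.0908]
tool_rot: [-179.9, 0.1, 169.2]
force: [-4.5, -7.9, 7.9]
grip_width: 0.307
```

move_arm(
  steps=[
    [[0,0.5,0,0],[0,1,0,0],[0,1.5,0,0],[0,1.5,0,0]],
  ],
)

```text
clock: 11.95
tcp_pos: [0.4935, -0.014, 0.0897]
tool_rot: [-180.0, -0.0, 169.2]
force: [-0.1, -5.4, -0.6]
grip_width: 0.304
```

The nose has dropped into the hole. I feel along the taper to find the centre.

move_arm(
  steps=[
    [[0,1,0.5,0],[0,2,1,0],[0,2,1.5,0],[0,2,2,0],[0,2,2,0]],
  ],
)

```text
clock: 12.45
tcp_pos: [0.4938, -0.0119, 0.0875]
tool_rot: [-180.0, -0.0, 169.2]
force: [-0.0, -5.3, -1.1]
grip_width: 0.312
```

move_arm(
  steps=[
    [[0,0.5,0.5,0],[0,1,1,0],[0,1,1.5,0],[0,1,2,0],[0,1,2,0]],
  ],
)

```text
clock: 12.95
tcp_pos: [0.4939, -0.011, 0.0855]
tool_rot: [-180.0, -0.0, 169.2]
force: [-0.2, -5.9, -1.8]
grip_width: 0.307
```

move_arm(
  steps=[
    [[0,0,0.5,0],[0,0,1,0],[0,0,1.5,0],[0,0,1.5,0]],
  ],
)

```text
clock: 13.35
tcp_pos: [0.4939, -0.0109, 0.084]
tool_rot: [-180.0, -0.0, 169.2]
force: [-0.2, -5.0, -1.6]
grip_width: 0.304
```

move_arm(
  steps=[
    [[0,0,0.5,0],[0,0,1,0],[0,0,1.5,0],[0,0,2,0],[0,0,2.5,0],[0,0,2.5,0]],
  ],
)

```text
clock: 13.95
tcp_pos: [0.4939, -0.0109, 0.0815]
tool_rot: [-180.0, -0.0, 169.2]
force: [-0.5, -4.4, -0.8]
grip_width: 0.309
```

move_arm(
  steps=[
    [[0,0,1.5,0],[0,0,3,0],[0,0,4.5,0],[0,0,6,0],[0,0,7.5,0],[0,0,9,0],[0,0,10,0],[0,0,11,0],[0,0,12,0],[0,0,12,0]],
  ],
)

```text
clock: 14.95
tcp_pos: [0.4939, -0.0108, 0.0694]
tool_rot: [-180.0, -0.0, 169.2]
force: [0.7, -4.9, -5.1]
grip_width: 0.305
```

move_arm(
  steps=[
    [[0,0,1,0],[0,0,1.5,0],[0,0,2,0],[0,0,2.5,0],[0,0,3,0],[0,0,3,0]],
  ],
)

```text
clock: 15.55
tcp_pos: [0.4942, -0.0109, 0.0678]
tool_rot: [-180.0, 0.0, 169.2]
force: [-5.4, -3.5, 9.8]
grip_width: 0.313
```

move_arm(
  steps=[
    [[0,0,0.7,0],[0,0,1.4,0],[0,0,2,0],[0,0,2,0]],
  ],
)

```text
clock: 15.95
tcp_pos: [0.4944, -0.0109, 0.0677]
tool_rot: [-180.0, 0.1, 169.2]
force: [-14.2, -0.4, 27.7]
grip_width: 0.307
```

move_arm(
  steps=[
    [[0,0,-1,0],[0,0,-2,0],[0,0,-3.5,0],[0,0,-3.5,0]],
  ],
)

```text
clock: 16.35
tcp_pos: [0.4941, -0.0108, 0.0682]
tool_rot: [-180.0, 0.0, 169.2]
force: [-0.9, -4.1, -0.5]
grip_width: 0.307
```

move_arm(
  steps=[
    [[0,0,-0.5,0],[0,0,-1,0],[0,0,-1,0]],
  ],
)

```text
clock: 16.65
tcp_pos: [0.4939, -0.0108, 0.0689]
tool_rot: [-180.0, -0.0, 169.2]
force: [-0.1, -4.5, -5.5]
grip_width: 0.309
```

move_arm(
  steps=[
    [[0,0,1,0],[0,0,2,0],[0,0,3,0],[0,0,3,0],[0,0,2,0],[0,0,2,0]],
  ],
)

```text
clock: 17.25
tcp_pos: [0.4943, -0.0109, 0.0678]
tool_rot: [-180.0, 0.0, 169.2]
force: [-3.8, -3.7, 5.4]
grip_width: 0.309
```

move_arm(
  steps=[
    [[0,-0.5,0,0],[0,-0.5,0,0],[0,-0.5,0,0],[0,-0.5,0,0],[0,-0.5,0,0],[0,-0.5,0,0],[0,-0.5,0,0],[0,-0.5,0,0]],
  ],
  jaw=1,
)

```text
clock: 18.05
tcp_pos: [0.494, -0.0113, 0.0673]
tool_rot: [-180.0, 0.0, 169.2]
force: [-0.0, -0.3, 0.2]
grip_width: 1.001
```

move_arm(
  steps=[
    [[0,0,-10,0],[0,0,-30,0],[0,0,-60,0],[0,0,-90,0],[0,0,-120,0],[0,0,-150,0],[0,0,-170,0],[0,0,-180,0],[0,0,-180,0]],
  ],
)

```text
clock: 18.95
tcp_pos: [0.4946, -0.0115, 0.2488]
tool_rot: [-180.0, 0.1, 169.2]
force: [0.5, -0.4, -0.1]
grip_width: 1.001
```

```bash
python3 - <<'E'
from h import *
s=get_state();print(s['clock'],s['tcp_pos'],s['force'],s['grip_width'])
m,im=snap('wrist','w3.png');np.save('w3.npy',m,allow_pickle=True)
a=cv2.resize(im[100:280,230:320,::-1],(300,600),interpolation=cv2.INTER_CUBIC);b=cv2.resize(im[90:290,400:550,::-1],(450,600),interpolation=cv2.INTER_CUBIC)
cv2.imwrite('pics/w3c.png',np.hstack([a,b]))
E
```

```text
18.95 [ 0.4946178  -0.01152563  0.24880139] [ 0.50037169 -0.41680634 -0.10803224] 1.0014834395167493
```

View pics/w3c.png

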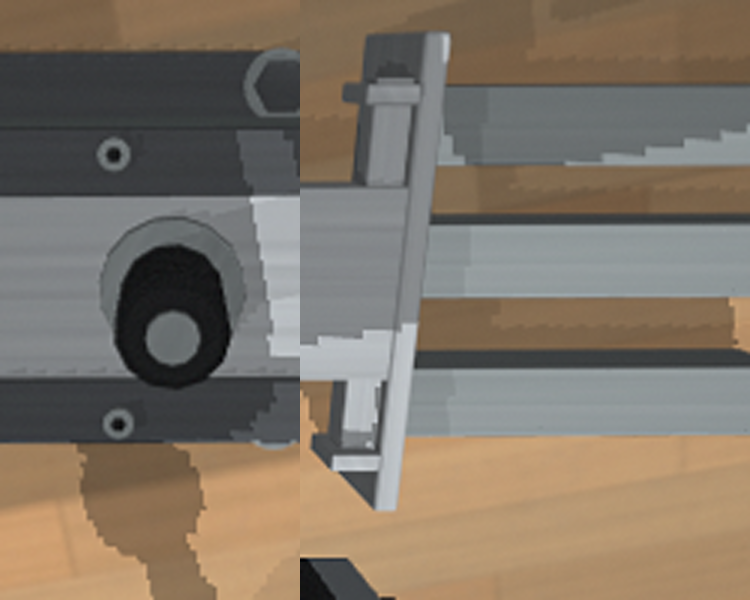

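View pics/w3.png

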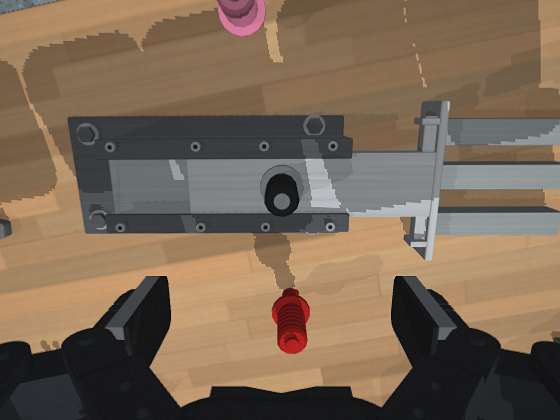

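The fence hides the blank ends from this side, so I look at the contact from in front.

move_arm(
  steps=[
    [[0,20,0,0],[0,45,0,0],[0,70,0,0],[0,95,0,0],[0,120,0,0],[0,145,0,0],[0,170,0,0],[0,190,0,0],[0,200,0,0],[0,200,0,0]],
  ],
)

```text
clock: 20.0
tcp_pos: [0.531, 0.1858, 0.246]
tool_rot: [-180.0, -0.1, 169.3]
force: [0.2, -0.9, -0.3]
grip_width: 0.997
```

```bash
python3 - <<'E'
from h import *
m,im=snap('wrist','w4.png');np.save('w4.npy',m,allow_pickle=True)
bx=np.array([np.cos(np.radians(79.5)),np.sin(np.radians(79.5)),0]);f=np.array([.482,-.0755,0])+bx*(.148+.0662)
u=int(proj(m,[f+[0,0,.0125]])[0][0]);print(u);u=max(50,min(u,500))
cv2.imwrite('pics/w4c.png',cv2.resize(im[80:280,u-50:u+60,::-1],(330,600),interpolation=cv2.INTER_CUBIC))
E
```

```text
230
```

View pics/w4c.png

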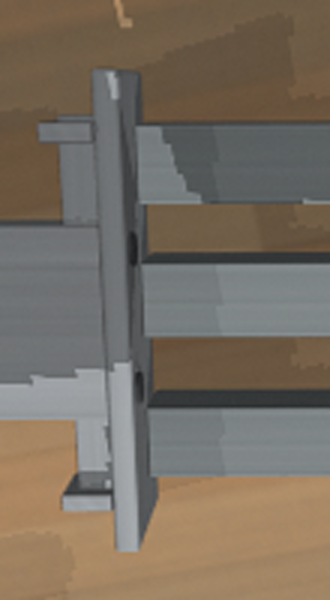

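From in front, all three ends lie flush against the fence face with no gap showing.

```bash
python3 -c "
from rig import sign_off;print(sign_off())"
```

```text
the job is handed in; nothing more can be done
None
```

The length stop is locked in its second hole with the fence against all three lengths, and I handed the job in after about 20 s of robot time. The sign-off gives no verdict.

- **Moving the stop:** I pulled the pin up about 25 mm and slid the stop forward with the nose resting lightly on the floor. The nose dropped into the hidden hole at about 63 mm of travel. I worked to the hole's centre at about 66 mm, without going past it, and pushed the pin home.
- **Pin seated:** The gripper stopped hard at the same height as when the pin was in its home hole (67.7 mm against 67.8 mm). It held there against a 28 N push.
- **Balls locked:** I tugged upward with about 5 N and the balls held. I did not tug harder, since freeing the pin takes 15 to 20 N. The pin gave about 1 mm during the tug, so I pressed it down again before letting go.
- **Fence:** A view from in front shows all three ends flush against the fence face with no gap. The picture from behind could not show this, because the fence hides the ends.
- **Other tools:** I touched none of them, and the pink and red look-alikes still stand. I did not take a final overview picture to check the rest.

No check failed. The pictures alone put the pin's height only to a couple of millimetres, so I relied on force and gripper height for that.

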